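Find the unsnapped paint jar and hold its cap open

ROBOT

A 6-joint arm with a two-finger parallel gripper is mounted at the origin on the work surface. World frame = base frame: x ahead of the robot, y to its left, z up, the work surface at z = 0. Lengths are in m, angles in rad, forces in N, time in s.
With the tool pointing down it reaches from about 0.375 to 0.75 m from the base axis. Payload 9 kg.
Tool frame: the origin (TCP) lies midway between the tips of the shut fingers; the grasp point (between the pads) lies 19 mm behind it (arm.tcp_to_grasp is the distance from the TCP to the grasp point, in m); z points along the fingers, y is the line along which they close (so a half turn about z gives the same grasp; the last joint's range is limited). The gripper opens to 85 mm and grips with 20 to 120 N. Pads are 22 mm wide; open, the fingers measure 114 mm over their backs; the gripper's body (76 mm by 85 mm) begins 54 mm behind the grasp point. The pads swing forward as they close: fully open they stand 13 mm farther back than shut.
Start: joints at [1.082, 0.104, 0.097, 1.564, 0, 1.353], TCP at [0.161, 0.578, 0.231] pointing down, gripper open.
Joint ranges: [-2.99, 2.99], [-0.84, 1.86], [-1.1, 1.16], [-1.84, 2.11], [-1.51, 1.56], [-3.14, 3.14]. Speed limits (rad/s): [2.22, 2.22, 2.57, 3.14, 3.14, 3.14].

INTERFACE

Orientations are given as a unit quaternion [w, x, y, z].
In Python, from rig import arm gives the robot as it stands. The module is installed in compiled form; this text tells all that it offers.
- The arm moves only by the shell command python3 -m crank 'ROWS'. ROWS is JSON, a list of rows, each an object of numbers: "tx", "ty", "tz": the shift along the tool's x, y, z in cm; "yaw": the turn about the tool's z in degrees; "hand": the opening, from -1 (shut) to 1 (fully open). In form: [{"tx": .., "ty": .., "tz": .., "yaw": .., "hand": ..}, ...]. A call has exactly 10 rows; each row is the pose to reach, as a shift and turn from the pose commanded when the call began, along the tool's axes at that moment; what a row does not reach only later rows make up. A row lasts 1/12 s, in which the tool goes at most 41.7 mm and 7.16 degrees, less where a joint would pass 70% of its speed; a pose out of reach is approached as far as the arm can. A call with a gripper value outside its range is refused whole. The fingers move at their own pace and stop on an object; the grip force is fixed at half the most. Time passes only in rows, so rows that repeat a pose let the fingers close, or fill a call up. It gives the time, the measured TCP pose, the force, the opening and the grip force at its end, in the units of the state.
- arm.state(): the state, without advancing time (a new reading comes with each control period).
- arm.snapshot(name): name is "scene" or "top"; returns the picture (384x512x3 uint8, red, green, blue); there is no depth.
- arm.get_calibration(name): a dict with "intrinsics" (3x3 intrinsics, pixels), "pose" (4x4, takes a point from camera to world coordinates). Camera axes: x right, y up, looking along -z (the intrinsics and any distortion apply to the point x, -y, -z); pixel columns grow to the right and rows downward; lengths in m; the calibration is good to about 2 mm. A picture is of the moment at which its call begins. get_calibration takes no time and is no camera call.
- arm.job_done(): hands the job in; it is judged then, once.
The state is a dict: "time_s": time; "qpos": joint angles; "qd": joint speeds; "effort": joint torques, N m; "tool_pos": TCP position; "tcp_rot": TCP orientation; "contact_force": force on the tool from outside, world axes, zero at the start; "torque": the same for the moment, N m; "width": finger opening in m; "finger_force": force on a finger pad.
Only numpy, scipy, OpenCV 4.12 (cv2) and the standard library are available. Lean on these libraries where they do the work, as an engineer would, in place of code of your own. Each camera call takes 0.05 s, during which the arm holds its last target. There are 200 camera calls.

TASK

One of the three paint jars in the rack was not snapped shut. Tap the top of each yellow cap with the fingers, all three, in the order blue dot, white dot, red dot, to feel which one gives, then lift that loose cap by its front ear to about 45 degrees or more and finish while still holding it open, so that the paint can be looked at. Leave the other things on the table where they are.

Things in the scene. Friction and masses are not known exactly. Their poses are not given: they have to be found in the camera images.
- rack: wooden rack screwed to the table, base 150 x 350 (y) x 20 high, low rails (48 high) behind and at the ends; origin on the table under the middle jar. Front (-x) faces the robot. Three like jars stand fast in it 105 apart along y, yellow caps hinged at the back. Dots (24 dia) on the base behind the jars: blue at +y (robot's left), white middle, red at -y.
- cap_blue (a point): centre of the flat top of the shut cap at the blue dot, 127 above the table; axes as the rack's. Cap: yellow disc 72 dia, 14 thick. Hinge line along y, 38 behind (+x) and 11 below this point. Thumb ear in front: upright disc 22 dia, 14 thick along y, its centre 66 in front (-x) and 7 below this point, on an arm 10 wide, free beside and beneath down to the rack's base or the table.
- cap_white (a point): centre of the flat top of the shut cap at the white dot (middle jar); cap as at cap_blue. Which of the three jars has the loose cap differs each time and cannot be seen.
- cap_red (a point): centre of the flat top of the shut cap at the red dot; cap as at cap_blue.
- loose_collar (a joint): how far (m) the loose cap, whichever it is, is pressed down: 0 at rest, 0.006 at its stop. It starts to give at 2 to 3 N and reaches its stop at about 4 N, and springs back. The two other caps are snapped shut and do not give or open at all.
- loose_cap (a joint): opening angle (rad) of the loose cap about its hinge: 0 shut, growing as its front (the ear) rises and swings back, stop at 1.25. The cap weighs 0.12 kg, its hinge is easy and it falls shut when let go at any angle. The ear can turn between the finger pads.
- tub: white tub of gesso, 80 dia x 75 high, origin under its centre; to be left alone.
- big_jar: large grey paint jar with a yellow screw cap, 84 dia x 130 high, origin under its centre; to be left alone.
- brush: flat paint brush lying on the table, 200 long along its x, 42 wide, 20 high, origin under its middle; to be left alone.
- tape: roll of paper tape lying flat, 90 dia x 25 high, origin under its centre; to be left alone.
- tube: white and blue paint tube lying down, 120 long x 34 x 24 high, origin under its middle; to be left alone.

How it is judged:
By the outcome, as a careful person would: the job done as asked, in the order asked, and still so for the second after the job is handed in, while the arm keeps its last pose, push and grip.
It also fails if it takes over 48 s, if anything falls off the work surface, if the arm or the gripper's body presses on something with over 40 N, if the wrist force passes 120 N, or if a joint passes its speed limit or range.

## Working session

There is one attempt and no reset: what is moved stays moved. The work goes in short steps, Python scripts to look and compute and a shell command to move; the robot and the scene stay as the last step left them, time stands still between calls to the robot, and variables do not carry over. Pictures are saved under pics/ and viewed, at most 10 in all, crops included, and the job is handed in when it is done.

```bash
mkdir -p pics
python3 - <<'E'
from rig import arm
import cv2,numpy as np
s=arm.state();print(s)
for n in("scene","top"):
    im=arm.snapshot(n);cv2.imwrite(f"pics/{n}0.png",im[:,:,::-1]);c=arm.get_calibration(n);print(n,c)
print(arm.tcp_to_grasp)
E
```

```text
{'time_s': 0.0, 'qpos': array([ 1.08230958e+00,  1.04704150e-01,  9.64740840e-02,  1.56389423e+00,
       -8.06335955e-06,  1.35307544e+00]), 'qd': array([ 1.06619138e-04, -2.43475181e-03,  1.95317301e-04, -3.22650773e-04,
        1.53555574e-03, -4.59899154e-05]), 'effort': array([ 2.80371278e-03, -5.56931090e+01,  5.03647900e+01,  1.69772375e-02,
       -6.64897402e-05,  1.26670616e-05]), 'tool_pos': array([0.1603288 , 0.57784068, 0.23052213]), 'tcp_rot': array([-2.25830083e-04,  1.34969714e-01,  9.90849502e-01, -6.24411692e-04]), 'contact_force': array([-0.08379939, -0.56489304, -0.44819883]), 'torque': array([-0.02160799, -0.02187712,  0.01451221]), 'finger_force': 0.0, 'width': 0.08546571750168318}
scene {'intrinsics': array([[460.19962314,   0.        , 259.6366849 ],
       [  0.        , 460.19962314, 190.36560983],
       [  0.        ,   0.        ,   1.        ]]), 'pose': array([[-0.7926247 , -0.38865466,  0.46978042,  1.05301118],
       [ 0.60955828, -0.52230528,  0.59635216,  0.75238195],
       [ 0.01359375,  0.75904199,  0.65089973,  0.8949033 ],
       [ 0.        ,  0.        ,  0.        ,  1.        ]])}
top {'intrinsics': array([[442.43619263,   0.        , 259.54484512],
       [  0.        , 442.43619263, 191.15151866],
       [  0.        ,   0.        ,   1.        ]]), 'pose': array([[-0.01168271,  0.97526681, -0.2207219 ,  0.20787766],
       [-0.99992281, -0.01232787, -0.00154564, -0.00619924],
       [-0.00422844,  0.22068681,  0.97533556,  1.37813331],
       [ 0.        ,  0.        ,  0.        ,  1.        ]])}
0.0187
```

View pics/scene0.png

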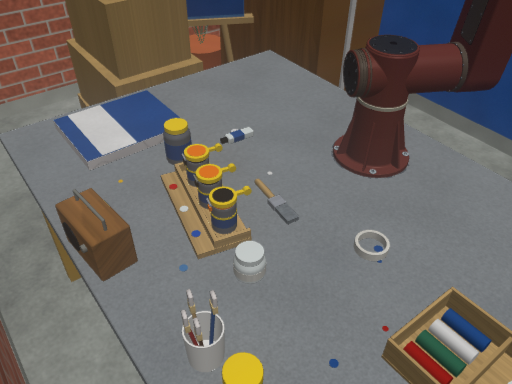

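View pics/top0.png

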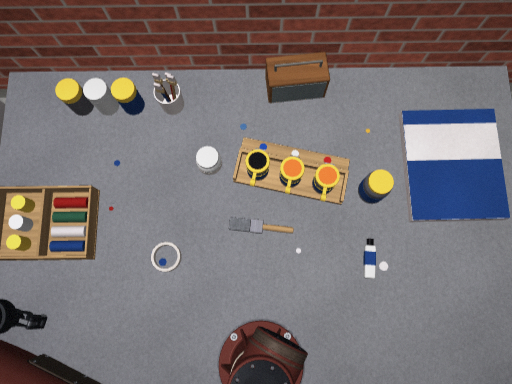

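The scene picture shows the rack with three jars at about (224,200), (209,180) and (197,158). In the top picture the caps are at (258,162), (292,170) and (326,178), with ears pointing down toward the robot and the rack turned by about 12°. Next I'll measure them.

```bash
cat > h.py <<'E'
from rig import arm
import cv2,numpy as np
def ray(n,u,v):
    c=arm.get_calibration(n);K=c["intrinsics"];P=c["pose"]
    d=np.linalg.solve(K,[u,v,1.]);return P[:3,3],P[:3,:3]@[d[0],-d[1],-d[2]]
def onplane(n,u,v,z):
    o,d=ray(n,u,v);return o+d*(z-o[2])/d[2]
def tri(a,b):
    A=0;B=0
    for n,p in(("scene",a),("top",b)):
        o,d=ray(n,*p);d=d/np.linalg.norm(d);M=np.eye(3)-np.outer(d,d);A=A+M;B=B+M@o
    return np.linalg.solve(A,B)
def px(n,p):
    c=arm.get_calibration(n);q=c["pose"][:3,:3].T@(np.array(p)-c["pose"][:3,3]);q=c["intrinsics"]@[q[0],-q[1],-q[2]];return q[:2]/q[2]
E
cat > m.py <<'E'
from h import *
for n,(x0,y0,x1,y1) in(("scene",(178,140,255,236)),("top",(240,140,345,202))):
    im=cv2.imread(f"pics/{n}0.png");h=cv2.cvtColor(im,cv2.COLOR_BGR2HSV)
    m=cv2.inRange(h,(23,150,90),(33,255,255));k=np.zeros_like(m);k[y0:y1,x0:x1]=m[y0:y1,x0:x1]
    cs=[c for c in cv2.findContours(k,cv2.RETR_EXTERNAL,cv2.CHAIN_APPROX_NONE)[0] if cv2.contourArea(c)>60]
    out=im.copy()
    for c in cs:
        f=cv2.drawContours(np.zeros_like(m),[c],-1,255,-1)
        o=cv2.morphologyEx(f,cv2.MORPH_OPEN,cv2.getStructuringElement(cv2.MORPH_ELLIPSE,(13,13)))
        cc=max(cv2.findContours(o,cv2.RETR_EXTERNAL,cv2.CHAIN_APPROX_NONE)[0],key=cv2.contourArea)
        e=cv2.fitEllipse(cc);print(n,np.round(e[0],1),np.round(e[1],1),cv2.contourArea(c),"z.127",onplane(n,*e[0],.127).round(4))
        # ear: points left over farthest
        r=cv2.subtract(f,cv2.dilate(o,np.ones((3,3))));ys,xs=np.nonzero(r);
        if len(xs):
            d=np.hypot(xs-e[0][0],ys-e[0][1]);far=d>d.max()-5;u=xs[far].mean(),ys[far].mean();print("  ear",np.round(u,1),onplane(n,*u,.124).round(4))
        cv2.ellipse(out,e,(255,0,255),1)
    cv2.imwrite(f"pics/{n}1.png",cv2.resize(out[y0-20:y1+20,x0-20:x1+20],None,fx=5,fy=5,interpolation=cv2.INTER_NEAREST))
    for nm,a,b in(("blue",100,130),("white",0,180),("red",0,8)):
        lo=(a,150 if nm!="white" else 0,60 if nm!="white" else 190);hi=(b,255 if nm!="white" else 50,255)
        k=np.zeros_like(m);mm=cv2.inRange(h,lo,hi);Y0,Y1,X0,X1=(y0,y1+10,165,205) if n=="scene" else (140,166,250,340)
        k[Y0:Y1,X0:X1]=mm[Y0:Y1,X0:X1]
        q,l,s,ce=cv2.connectedComponentsWithStats(k)
        for i in range(1,q):
            if s[i,4]>12: print(n,nm,ce[i].round(1),s[i,4],onplane(n,*ce[i],.02).round(4))
E
python3 m.py
```

```text
scene [222.5 196.8] [20.7 27.5] 524.0 z.127 [0.5889 0.0127 0.127 ]
  ear [246.1 189.7] [0.523  0.0234 0.124 ]
scene [208.6 173.3] [19.1 25.5] 453.5 z.127 [ 0.5654 -0.0883  0.127 ]
  ear [231.1 167.2] [ 0.4999 -0.0777  0.124 ]Traceback (most recent call last):
  File "m.py", line 10, in <module>
    cc=max(cv2.findContours(o,cv2.RETR_EXTERNAL,cv2.CHAIN_APPROX_NONE)[0],key=cv2.contourArea)
ValueError: max() iterable argument is empty
```

```bash
sed -i 's/^        cc=max/        if not o.any(): print(n,"skip",cv2.boundingRect(c));continue\n        cc=max/' m.py; python3 m.py
```

```text
scene [222.5 196.8] [20.7 27.5] 524.0 z.127 [0.5889 0.0127 0.127 ]
  ear [246.1 189.7] [0.523  0.0234 0.124 ]
scene [208.6 173.3] [19.1 25.5] 453.5 z.127 [ 0.5654 -0.0883  0.127 ]
  ear [231.1 167.2] [ 0.4999 -0.0777  0.124 ]
scene skip (184, 143, 38, 19)
scene blue [195.6 233. ] 35 [ 0.6617 -0.0131  0.02  ]
scene white [183.6 208.1] 31 [ 0.6378 -0.1157  0.02  ]
scene red [172.7 186.1] 34 [ 0.615  -0.2172  0.02  ]
top [326.8 175.6] [23.2 23.5] 474.0 z.127 [ 0.535  -0.2011  0.127 ]
  ear [322.8 197.5] [ 0.4704 -0.1871  0.124 ]
top [291.7 168.1] [22.4 23.4] 458.0 z.127 [ 0.5592 -0.0995  0.127 ]
  ear [287.4 190. ] [ 0.4941 -0.0852  0.124 ]
top [257.1 161. ] [22.5 22.8] 452.0 z.127 [0.582  0.0021 0.127 ]
  ear [252.  182.5] [0.5179 0.0175 0.124 ]
top blue [262.8 146.1] 29 [ 0.6639 -0.0164  0.02  ]
top white [294.8 152.7] 38 [ 0.6404 -0.1188  0.02  ]
top red [327.1 159.3] 35 [ 0.6169 -0.2214  0.02  ]
```

```bash
python3 -c "
import cv2,numpy as np
a=cv2.imread('pics/scene1.png');b=cv2.imread('pics/top1.png');print(a.shape,b.shape)
H=590;f=lambda i:cv2.resize(i,(int(i.shape[1]*.62),int(i.shape[0]*.62)))
a,b=f(a),f(b);c=np.zeros((max(a.shape[0],b.shape[0]),a.shape[1]+b.shape[1],3),'u1');c[:a.shape[0],:a.shape[1]]=a;c[:b.shape[0],a.shape[1]:]=b;print(c.shape);cv2.imwrite('pics/j.png',c)"
```

```text
(680, 585, 3) (510, 725, 3)
(421, 811, 3)
```

View pics/j.png

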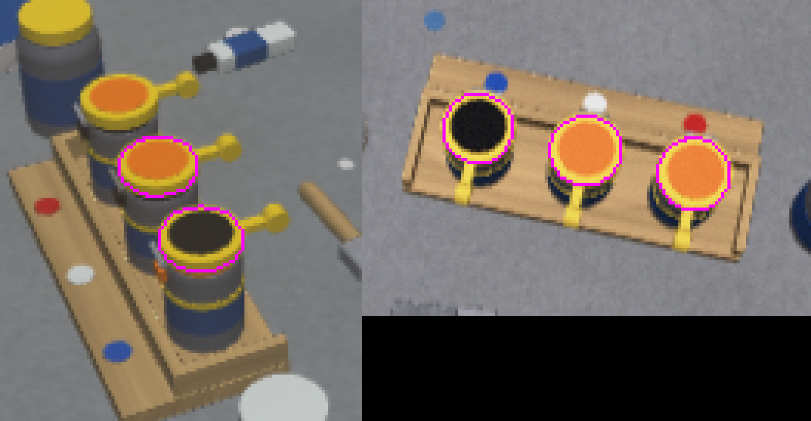

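```bash
cat > d.py <<'E'
from h import *
R={}
for n,bx in(("scene",[(207,182,240,212),(195,160,223,186),(183,143,212,163)]),("top",[(245,150,270,172),(279,157,304,180),(313,164,340,188)])):
    im=cv2.imread(f"pics/{n}0.png");h=cv2.cvtColor(im,cv2.COLOR_BGR2HSV)
    R[n]=[]
    for i,(a,b,c,d) in enumerate(bx):
        s=h[b:d,a:c]
        m=cv2.inRange(s,(0,0,0),(180,255,75)) if i==0 else cv2.inRange(s,(6,120,100),(19,255,255))
        q,l,st,ce=cv2.connectedComponentsWithStats(m)
        mid=np.array([(c-a)/2,(d-b)/2]);j=max(range(1,q),key=lambda j:st[j,4]-15*np.hypot(*(ce[j]-mid)))
        p=ce[j]+[a,b];R[n].append(p);print(n,p.round(1),st[j],onplane(n,*p,.127).round(4))
for i in range(3):print(tri(R["scene"][i],R["top"][i]).round(4))
E
python3 d.py
python3 - <<'E'
import sys;sys.path.insert(0,'.')
from h import *
print("tri dots",[tri(a,b).round(4) for a,b in(((195.6,233),(262.8,146.1)),((183.6,208.1),(294.8,152.7)),((172.7,186.1),(327.1,159.3)))])
print("tri ear",[tri(a,b).round(4) for a,b in(((246.1,189.7),(252,182.5)),((231.1,167.2),(287.4,190)))])
s=arm.state();from scipy.spatial.transform import Rotation as Ro
w,x,y,z=s["tcp_rot"];print(Ro.from_quat([x,y,z,w]).as_matrix().round(3))
E
```

```text
scene [222.5 194.6] [  6   7  20  13 205] [0.5842 0.0058 0.127 ]
scene [208.4 171.2] [  4   5  20  13 203] [ 0.561  -0.0959  0.127 ]
scene [196.  150.2] [  4   2  19  11 170] [ 0.5371 -0.1985  0.127 ]
top [257.1 160.2] [  4   2  17  17 221] [0.5847 0.002  0.127 ]
top [292.1 167.6] [  4   2  19  18 261] [ 0.5607 -0.1004  0.127 ]
top [327.3 175. ] [  5   2  19  18 261] [ 0.5369 -0.2028  0.127 ]
[0.5841 0.003  0.1254]
[ 0.5603 -0.0997  0.1247]
[ 0.5364 -0.2023  0.125 ]
tri dots [array([ 0.6626, -0.0151,  0.0196]), array([ 0.6388, -0.1174,  0.0198]), array([ 0.6156, -0.2201,  0.019 ])]
tri ear [array([0.5192, 0.0177, 0.1183]), array([ 0.4953, -0.0853,  0.1171])]
[[-0.964  0.268 -0.001]
 [ 0.268  0.964 -0.001]
 [ 0.    -0.001 -1.   ]]
```

Triangulating gives cap tops within 2 mm of the stated height: blue (.584,.003), white (.5605,-.099), red (.537,-.202). The rack's yaw is −12.9°. Next I'll move over the blue cap with the fingers shut.

```bash
python3 -m crank '[{"tx":-5,"ty":-4,"tz":0,"yaw":-2.6,"hand":-1},{"tx":-10,"ty":-8,"tz":0,"yaw":-2.6,"hand":-1},{"tx":-14,"ty":-11,"tz":0,"yaw":-2.6,"hand":-1},{"tx":-17,"ty":-13.3,"tz":0,"yaw":-2.6,"hand":-1},{"tx":-20,"ty":-15.7,"tz":0,"yaw":-2.6,"hand":-1},{"tx":-23,"ty":-18,"tz":0,"yaw":-2.6,"hand":-1},{"tx":-26,"ty":-20.4,"tz":0,"yaw":-2.6,"hand":-1},{"tx":-29,"ty":-22.7,"tz":0,"yaw":-2.6,"hand":-1},{"tx":-32,"ty":-25.1,"tz":0,"yaw":-2.6,"hand":-1},{"tx":-35,"ty":-27.4,"tz":0,"yaw":-2.6,"hand":-1}]'
cat > go.py <<'E'
import sys
from h import *
from scipy.spatial.transform import Rotation as Ro
s=arm.state();w,x,y,z=s["tcp_rot"];R=Ro.from_quat([x,y,z,w]).as_matrix()
print("t",s["time_s"],"pos",s["tool_pos"].round(4),"F",s["contact_force"].round(2),"w",round(s["width"],4),"ff",s["finger_force"],"yawerr",round(np.degrees(np.arctan2(R[1,1],R[0,1]))-77.1,2),"q",s["qpos"].round(2))
if len(sys.argv)>3: print("cm",(R.T@(np.array(sys.argv[1:4],float)-s["tool_pos"])*100).round(2))
E
python3 go.py .584 .003 .14
```

```text
time_s: 0.93
tool_pos: [0.4085, 0.241, 0.2312]
tcp_rot: [0.0, 0.112, 0.994, 0.0]
contact_force: [0.7, 0.3, -0.2]
width: -0.0001
finger_force: 0.0
t 0.9333 pos [0.4085 0.241  0.2312] F [ 0.75  0.34 -0.25] w -0.0001 ff 0.0 yawerr -0.01 q [ 0.26 -0.28 -0.27  1.58  0.    0.48]
cm [-22.43 -19.27   9.12]
```

```bash
python3 -m crank '[{"tx":-3,"ty":-2.6,"tz":0,"yaw":0,"hand":-1},{"tx":-6,"ty":-5.2,"tz":0,"yaw":0,"hand":-1},{"tx":-9,"ty":-7.8,"tz":1,"yaw":0,"hand":-1},{"tx":-12,"ty":-10.4,"tz":2,"yaw":0,"hand":-1},{"tx":-15,"ty":-13,"tz":3,"yaw":0,"hand":-1},{"tx":-18,"ty":-15.6,"tz":4,"yaw":0,"hand":-1},{"tx":-20,"ty":-17,"tz":5,"yaw":0,"hand":-1},{"tx":-20,"ty":-17,"tz":6,"yaw":0,"hand":-1},{"tx":-20,"ty":-17,"tz":7,"yaw":0,"hand":-1},{"tx":-20,"ty":-17,"tz":7,"yaw":0,"hand":-1}]' >/dev/null; python3 go.py .584 .003 .14
```

```text
t 1.7667 pos [0.5632 0.033  0.1586] F [-0.14  0.22 -0.13] w 0.0005 ff 0.0 yawerr -0.02 q [-0.17 -0.   -0.14  1.43  0.    0.05]
cm [-2.71 -2.46  1.85]
```

```bash
python3 -m crank '[{"tx":-1,"ty":-1,"tz":0,"yaw":0,"hand":-1},{"tx":-2,"ty":-2,"tz":0,"yaw":0,"hand":-1},{"tx":-2.7,"ty":-2.5,"tz":0.5,"yaw":0,"hand":-1},{"tx":-2.7,"ty":-2.5,"tz":1,"yaw":0,"hand":-1},{"tx":-2.7,"ty":-2.5,"tz":1.5,"yaw":0,"hand":-1},{"tx":-2.7,"ty":-2.5,"tz":2,"yaw":0,"hand":-1},{"tx":-2.7,"ty":-2.5,"tz":2,"yaw":0,"hand":-1},{"tx":-2.7,"ty":-2.5,"tz":2,"yaw":0,"hand":-1},{"tx":-2.7,"ty":-2.5,"tz":2,"yaw":0,"hand":-1},{"tx":-2.7,"ty":-2.5,"tz":2,"yaw":0,"hand":-1}]' >/dev/null; python3 go.py .584 .003 .126
```

```text
t 2.6 pos [0.5856 0.0023 0.1417] F [-0.18  0.76  0.44] w -0.0 ff 0.0 yawerr 0.0 q [-0.22  0.06 -0.11  1.4   0.    0.01]
cm [0.17 0.04 1.57]
```

```bash
python3 -m crank '[{"tx":0,"ty":0,"tz":0.4,"yaw":0,"hand":-1},{"tx":0,"ty":0,"tz":0.8,"yaw":0,"hand":-1},{"tx":0,"ty":0,"tz":1.1,"yaw":0,"hand":-1},{"tx":0,"ty":0,"tz":1.3,"yaw":0,"hand":-1},{"tx":0,"ty":0,"tz":1.4,"yaw":0,"hand":-1},{"tx":0,"ty":0,"tz":1.5,"yaw":0,"hand":-1},{"tx":0,"ty":0,"tz":1.55,"yaw":0,"hand":-1},{"tx":0,"ty":0,"tz":1.6,"yaw":0,"hand":-1},{"tx":0,"ty":0,"tz":1.6,"yaw":0,"hand":-1},{"tx":0,"ty":0,"tz":1.6,"yaw":0,"hand":-1}]' >/dev/null; python3 go.py .584 .003 .126
```

```text
t 3.4333 pos [0.5852 0.0021 0.127 ] F [-7.52  1.52 14.66] w 0.0002 ff 7.110100878635421 yawerr -0.01 q [-0.22  0.07 -0.13  1.37 -0.    0.01]
cm [0.14 0.06 0.1 ]
```

Blue is rigid: 14.7 N at z = 0.127 with no give. Next is white.

```bash
python3 -m crank '[{"tx":0,"ty":0,"tz":-1.2,"yaw":0,"hand":-1},{"tx":0,"ty":0,"tz":-2.6,"yaw":0,"hand":-1},{"tx":0,"ty":-2,"tz":-2.6,"yaw":0,"hand":-1},{"tx":0.1,"ty":-5,"tz":-2.6,"yaw":0,"hand":-1},{"tx":0.1,"ty":-8,"tz":-2.6,"yaw":0,"hand":-1},{"tx":0.1,"ty":-10.5,"tz":-2.6,"yaw":0,"hand":-1},{"tx":0.1,"ty":-10.5,"tz":-1.8,"yaw":0,"hand":-1},{"tx":0.1,"ty":-10.5,"tz":-1.4,"yaw":0,"hand":-1},{"tx":0.1,"ty":-10.5,"tz":-1.4,"yaw":0,"hand":-1},{"tx":0.1,"ty":-10.5,"tz":-1.4,"yaw":0,"hand":-1}]' >/dev/null; python3 go.py .5605 -.0992 .126
```

```text
t 4.2667 pos [ 0.561  -0.0991  0.1391] F [ 0.11  0.51 -0.34] w 0.0004 ff 0.0 yawerr 0.04 q [-0.4   0.02 -0.16  1.39  0.   -0.18]
cm [ 0.05 -0.02  1.31]
```

```bash
python3 -m crank '[{"tx":0,"ty":0,"tz":0.4,"yaw":0,"hand":-1},{"tx":0,"ty":0,"tz":0.7,"yaw":0,"hand":-1},{"tx":0,"ty":0,"tz":0.9,"yaw":0,"hand":-1},{"tx":0,"ty":0,"tz":1.1,"yaw":0,"hand":-1},{"tx":0,"ty":0,"tz":1.2,"yaw":0,"hand":-1},{"tx":0,"ty":0,"tz":1.25,"yaw":0,"hand":-1},{"tx":0,"ty":0,"tz":1.3,"yaw":0,"hand":-1},{"tx":0,"ty":0,"tz":1.35,"yaw":0,"hand":-1},{"tx":0,"ty":0,"tz":1.35,"yaw":0,"hand":-1},{"tx":0,"ty":0,"tz":1.35,"yaw":0,"hand":-1}]' >/dev/null; python3 go.py .5605 -.0992 .126
```

```text
t 5.1 pos [ 0.561  -0.0998  0.127 ] F [-4.89  2.79 10.76] w 0.0003 ff 5.078618646775794 yawerr 0.0 q [-0.41  0.02 -0.18  1.37  0.   -0.18]
cm [0.06 0.04 0.1 ]
```

White is rigid too: 10.8 N at z = 0.127. Next is red.

```bash
python3 -m crank '[{"tx":0,"ty":0,"tz":-1.2,"yaw":0,"hand":-1},{"tx":0,"ty":0,"tz":-2.6,"yaw":0,"hand":-1},{"tx":0,"ty":-2,"tz":-2.6,"yaw":0,"hand":-1},{"tx":0.1,"ty":-5,"tz":-2.6,"yaw":0,"hand":-1},{"tx":0.1,"ty":-8,"tz":-2.6,"yaw":0,"hand":-1},{"tx":0.1,"ty":-10.5,"tz":-2.6,"yaw":0,"hand":-1},{"tx":0.1,"ty":-10.5,"tz":-1.8,"yaw":0,"hand":-1},{"tx":0.1,"ty":-10.5,"tz":-1.4,"yaw":0,"hand":-1},{"tx":0.1,"ty":-10.5,"tz":-1.4,"yaw":0,"hand":-1},{"tx":0.1,"ty":-10.5,"tz":-1.4,"yaw":0,"hand":-1}]' >/dev/null; python3 go.py .5367 -.202 .126
python3 -m crank '[{"tx":0,"ty":0,"tz":0.4,"yaw":0,"hand":-1},{"tx":0,"ty":0,"tz":0.7,"yaw":0,"hand":-1},{"tx":0,"ty":0,"tz":0.9,"yaw":0,"hand":-1},{"tx":0,"ty":0,"tz":1.1,"yaw":0,"hand":-1},{"tx":0,"ty":0,"tz":1.2,"yaw":0,"hand":-1},{"tx":0,"ty":0,"tz":1.25,"yaw":0,"hand":-1},{"tx":0,"ty":0,"tz":1.3,"yaw":0,"hand":-1},{"tx":0,"ty":0,"tz":1.35,"yaw":0,"hand":-1},{"tx":0,"ty":0,"tz":1.35,"yaw":0,"hand":-1},{"tx":0,"ty":0,"tz":1.35,"yaw":0,"hand":-1}]' >/dev/null; python3 go.py .5367 -.202 .126
```

```text
t 5.9333 pos [ 0.5366 -0.2012  0.1396] F [ 0.14  0.34 -0.31] w 0.0003 ff 0.0 yawerr 0.03 q [-0.59  0.03 -0.15  1.4   0.   -0.36]
cm [-0.02 -0.08  1.36]
t 6.7667 pos [ 0.5367 -0.2022  0.1265] F [-1.71  1.62  2.78] w -0.0001 ff 1.1490377224981785 yawerr -0.02 q [-0.59  0.03 -0.17  1.37  0.   -0.36]
cm [-0.    0.02  0.05]
```

```bash
python3 -m crank '[{"tx":0,"ty":0,"tz":0.05,"yaw":0,"hand":-1},{"tx":0,"ty":0,"tz":0.1,"yaw":0,"hand":-1},{"tx":0,"ty":0,"tz":0.15,"yaw":0,"hand":-1},{"tx":0,"ty":0,"tz":0.2,"yaw":0,"hand":-1},{"tx":0,"ty":0,"tz":0.25,"yaw":0,"hand":-1},{"tx":0,"ty":0,"tz":0.3,"yaw":0,"hand":-1},{"tx":0,"ty":0,"tz":0.35,"yaw":0,"hand":-1},{"tx":0,"ty":0,"tz":0.4,"yaw":0,"hand":-1},{"tx":0,"ty":0,"tz":0.4,"yaw":0,"hand":-1},{"tx":0,"ty":0,"tz":0.4,"yaw":0,"hand":-1}]' >/dev/null; python3 go.py .5367 -.202 .126
```

```text
t 7.6 pos [ 0.5367 -0.2022  0.1224] F [-0.63  2.38  3.87] w -0.0001 ff 1.7631790452588447 yawerr -0.01 q [-0.59  0.03 -0.18  1.36  0.   -0.36]
cm [ 0.    0.02 -0.36]
```

Red is the loose one: it gives about 4.6 mm at 3.9 N. Next I'll go to its ear.

```bash
python3 -m crank '[{"tx":0,"ty":0,"tz":-1.5,"yaw":0,"hand":-1},{"tx":0,"ty":0,"tz":-3.5,"yaw":0,"hand":-1},{"tx":0,"ty":0,"tz":-4.5,"yaw":0,"hand":-0.5},{"tx":2,"ty":0,"tz":-4.5,"yaw":0,"hand":0},{"tx":4,"ty":0,"tz":-4.5,"yaw":0,"hand":0.1},{"tx":6,"ty":0,"tz":-4.5,"yaw":0,"hand":0.1},{"tx":6.6,"ty":0,"tz":-4.5,"yaw":0,"hand":0.1},{"tx":6.6,"ty":0,"tz":-4.5,"yaw":0,"hand":0.1},{"tx":6.6,"ty":0,"tz":-4.5,"yaw":0,"hand":0.1},{"tx":6.6,"ty":0,"tz":-4.5,"yaw":0,"hand":0.1}]' >/dev/null; python3 go.py .4724 -.1873 .102
```

```text
t 8.4333 pos [ 0.473  -0.1877  0.1673] F [-0.16  0.3   0.07] w 0.0468 ff 0.0 yawerr -0.02 q [-0.64 -0.18 -0.3   1.45  0.   -0.41]
cm [0.07 0.03 6.53]
```

```bash
python3 -m crank '[{"tx":0,"ty":0,"tz":1.2,"yaw":0,"hand":0.1},{"tx":0,"ty":0,"tz":2.4,"yaw":0,"hand":0.1},{"tx":0,"ty":0,"tz":3.6,"yaw":0,"hand":0.1},{"tx":0,"ty":0,"tz":4.8,"yaw":0,"hand":0.1},{"tx":0,"ty":0,"tz":6,"yaw":0,"hand":0.1},{"tx":0,"ty":0,"tz":6.5,"yaw":0,"hand":0.1},{"tx":0,"ty":0,"tz":6.5,"yaw":0,"hand":0.1},{"tx":0,"ty":0,"tz":6.5,"yaw":0,"hand":0.1},{"tx":0,"ty":0,"tz":6.5,"yaw":0,"hand":0.1},{"tx":0,"ty":0,"tz":6.5,"yaw":0,"hand":0.1}]' >/dev/null; python3 go.py .4724 -.1873 .102
python3 - <<'E'
from h import *
a=[]
for n,(x,y) in(("scene",(225,150)),("top",(325,195))):
    im=arm.snapshot(n)[:,:,::-1];a.append(cv2.resize(im[y-35:y+35,x-45:x+45],None,fx=4.4,fy=4.4))
cv2.imwrite("pics/g.png",np.hstack(a))
E
```

```text
t 9.2667 pos [ 0.4727 -0.1878  0.1031] F [-0.59  0.8   0.21] w 0.047 ff 0.0 yawerr -0.02 q [-0.64 -0.16 -0.4   1.33  0.   -0.41]
cm [0.04 0.04 0.11]
```

View pics/g.png

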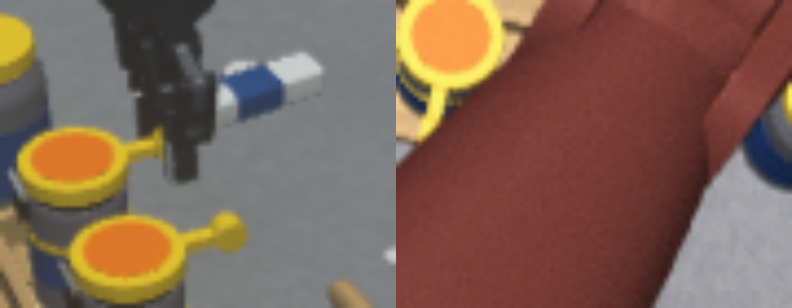

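The crop shows the fingers straddling the red cap's ear, at about (175,150), and clear of everything else. I'll close on it.

```bash
python3 -m crank '[{"tx":0,"ty":0,"tz":0.1,"yaw":0,"hand":-1},{"tx":0,"ty":0,"tz":0.1,"yaw":0,"hand":-1},{"tx":0,"ty":0,"tz":0.1,"yaw":0,"hand":-1},{"tx":0,"ty":0,"tz":0.1,"yaw":0,"hand":-1},{"tx":0,"ty":0,"tz":0.1,"yaw":0,"hand":-1},{"tx":0,"ty":0,"tz":0.1,"yaw":0,"hand":-1},{"tx":0,"ty":0,"tz":0.1,"yaw":0,"hand":-1},{"tx":0,"ty":0,"tz":0.1,"yaw":0,"hand":-1},{"tx":0,"ty":0,"tz":0.1,"yaw":0,"hand":-1},{"tx":0,"ty":0,"tz":0.1,"yaw":0,"hand":-1}]' >/dev/null; python3 go.py
python3 -c "
import numpy as np
for d in range(0,66,5):
    t=np.radians(d);print(d,round(10.4-10.4*np.cos(t)+.4*np.sin(t),2),round(10.4*np.sin(t)+.4*np.cos(t)-.4,2))"
```

```text
t 10.2 pos [ 0.4723 -0.1872  0.1013] F [0.86 5.27 2.  ] w 0.0131 ff 59.87074613571167 yawerr -0.01 q [-0.64 -0.16 -0.4   1.33  0.   -0.41]
0 0.0 0.0
5 0.07 0.9
10 0.23 1.8
15 0.46 2.68
20 0.76 3.53
25 1.14 4.36
30 1.59 5.15
35 2.11 5.89
40 2.69 6.59
45 3.33 7.24
50 4.02 7.82
55 4.76 8.35
60 5.55 8.81
65 6.37 9.19
```

```bash
python3 -m crank '[{"tx":-0.03,"ty":0,"tz":-0.5,"yaw":0,"hand":-1},{"tx":-0.08,"ty":0,"tz":-0.95,"yaw":0,"hand":-1},{"tx":-0.23,"ty":0,"tz":-1.8,"yaw":0,"hand":-1},{"tx":-0.46,"ty":0,"tz":-2.68,"yaw":0,"hand":-1},{"tx":-0.76,"ty":0,"tz":-3.53,"yaw":0,"hand":-1},{"tx":-1.14,"ty":0,"tz":-4.36,"yaw":0,"hand":-1},{"tx":-1.36,"ty":0,"tz":-4.76,"yaw":0,"hand":-1},{"tx":-1.59,"ty":0,"tz":-5.15,"yaw":0,"hand":-1},{"tx":-1.59,"ty":0,"tz":-5.15,"yaw":0,"hand":-1},{"tx":-1.59,"ty":0,"tz":-5.15,"yaw":0,"hand":-1}]' >/dev/null; python3 go.py
```

```text
t 11.0333 pos [ 0.4879 -0.191   0.1528] F [ 0.27  4.36 -5.53] w 0.0129 ff 58.886337876319885 yawerr -0.01 q [-0.62 -0.13 -0.28  1.42  0.   -0.4 ]
```

```bash
python3 -m crank '[{"tx":-0.26,"ty":0,"tz":-0.37,"yaw":0,"hand":-1},{"tx":-0.52,"ty":0,"tz":-0.74,"yaw":0,"hand":-1},{"tx":-1.1,"ty":0,"tz":-1.44,"yaw":0,"hand":-1},{"tx":-1.74,"ty":0,"tz":-2.09,"yaw":0,"hand":-1},{"tx":-2.43,"ty":0,"tz":-2.67,"yaw":0,"hand":-1},{"tx":-3.17,"ty":0,"tz":-3.2,"yaw":0,"hand":-1},{"tx":-3.56,"ty":0,"tz":-3.44,"yaw":0,"hand":-1},{"tx":-3.56,"ty":0,"tz":-3.44,"yaw":0,"hand":-1},{"tx":-3.56,"ty":0,"tz":-3.44,"yaw":0,"hand":-1},{"tx":-3.56,"ty":0,"tz":-3.44,"yaw":0,"hand":-1}]' >/dev/null; python3 go.py
python3 - <<'E'
from h import *
cv2.imwrite("pics/e.png",cv2.resize(arm.snapshot("scene")[80:240,130:330,::-1],None,fx=3.5,fy=3.5))
E
```

```text
t 11.8667 pos [ 0.5224 -0.199   0.1872] F [-0.34  3.97 -5.35] w 0.0129 ff 58.84413957595825 yawerr -0.02 q [-0.6  -0.03 -0.12  1.48  0.   -0.37]
```

View pics/e.png

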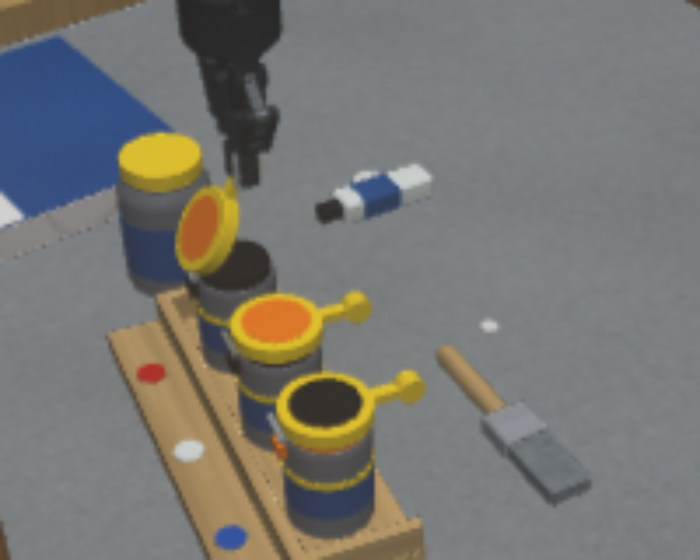

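The red cap is held open at about 57°, at (205,230) in the crop. The ear is in the fingers and nothing else has moved.

```bash
python3 -c "
from rig import arm
print(arm.job_done())"
```

```text
the job is handed in; nothing more can be done
None
```

I tapped the caps in the order blue, white, red; the red-dot cap was the loose one, and I handed the job in after about 12 s with that cap held open by its ear at about 57°.

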